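# Start the forge fan and set the blast gate to the third click

### The arm

A 6-joint arm with a two-finger parallel gripper is mounted at the origin on the work surface. World frame = base frame: x ahead of the robot, y to its left, z up, the work surface at z = 0. Lengths are in m, angles in rad, forces in N, time in s.
With the tool pointing down it reaches from about 0.35 to 0.775 m from the base axis. Payload 5.5 kg.
Tool frame: the origin (TCP) lies on the mounting face of the last link; the fingertips stand 173 mm ahead of it and the grasp point (between the pads) lies 155 mm ahead of it; y points along the fingers, x is the direction in which the jaws open and shut, and the axes are right-handed (so a half turn about y gives the same grasp; the last joint's range is limited). The gripper opens to 85 mm and grips with 20 to 120 N. Pads are 22 mm wide; open, the fingers measure 114 mm over their backs; the gripper's body (76 mm by 85 mm) begins 54 mm behind the grasp point. The pads swing forward as they close: fully open they stand 13 mm farther back than shut.
Start: joints at [-0.14, 0.313, 0.046, 1.304, 0, 1.431], TCP at [0.575, -0, 0.405] pointing down, gripper open.
Joint ranges: [-2.76, 2.76], [-0.86, 1.69], [-1.03, 1.26], [-2.2, 2.34], [-1.47, 1.5], [-3.14, 3.14]. Speed limits (rad/s): [2.57, 2.57, 3.14, 3.14, 3.14, 3.14].

### API

Orientations are given as a rotation vector (axis times angle).
In Python, from rig import read_state, optics, ticket, finder gives the robot as it stands.
- The arm moves only by the tool apply_moves, never from a script. Its argument "increments" is a list of rows, each a list of 5 numbers: the shift along the tool's x, y, z in mm, then the turn about the tool's y in rad, then the opening, from 0 (shut) to 1 (fully open). In form: [[x, y, z, roll, jaw], ...]. A call has 1 to 10 rows; each row shifts and turns the pose as measured when the row begins, along the tool's axes as they then stand; what a row does not reach is not made up. A row lasts 1/10 s, in which the tool goes at most 50 mm and 8.59 degrees, less where a joint would pass 70% of its speed; a pose out of reach is approached as far as the arm can. A call with a gripper value outside its range is refused whole. The fingers move at their own pace and stop on an object; the grip force is fixed at half the most. Time passes only in rows, so rows that do not move let the fingers close. It gives the time, the measured TCP pose, the force and the opening at its end, in the units of the state.
- read_state(): the state, without advancing time (a new reading comes with each control period).
- optics.get_image(name): name is "scene" or "side" or "wrist"; returns a dict with "color" (384x512x3 uint8, blue, green, red), "K" (3x3 intrinsics, pixels), "R" (3x3) and "t" (3): a world point X has camera coordinates R X + t. Camera axes: x right, y down, z forward; pixel columns grow to the right and rows downward; lengths in m; the calibration is good to about 2 mm. A picture is of the moment at which its call begins. There is no depth.
- ticket.hand_in(): hands the job in, once; it reports no verdict.
Trained networks look in a picture, given as the dict that the camera call returned (one of the last four; its "shot" number tells which), for a name from the list of things; names that differ only in an ending like _2 or _b are one class to them, and where a whole thing is asked for, a point or a joint stands for the part that bears it (a point fixed in the world has none). Each returns a list of dicts, best first, with "score" (0 to 1); they miss things now and then, are a little off and sometimes report something else, mostly with a low value. They report only what shows in the picture. A call takes as long as a camera call. They do not tell look-alikes from the thing itself.
- finder.recognise(label, picture): "position" ([x, y, z] in m, in world coordinates, good to about 4 mm: the middle of the surface that is visible of it).
- finder.mark_of(label, picture): "position" ([x, y, z] in m, in world coordinates, good to about 4 mm: a listed point, or the origin of a listed thing).
The state is a dict: "t": time; "qpos": joint angles; "dq": joint speeds; "tau": joint torques, N m; "eef_pos": TCP position; "orientation": TCP orientation; "force": force on the tool from outside, world axes, zero at the start; "wrist_torque": the same for the moment, N m; "grip_width": opening from 0.0 (shut) to 1.0 (fully open).
Only numpy, scipy, OpenCV 4.12 (cv2) and the standard library are available. Lean on these libraries where they do the work, as an engineer would, in place of code of your own. Each camera call takes 0.05 s, during which the arm holds its last target.

### The job

Get the air going for lighting the forge: push the red-knobbed blast gate lever fully shut against its stop, press the green start button of the fan while the gate is shut, then push the lever open to the third click from shut and leave it there, never letting it run on past the third click. Use only the outside of your fingers: do not take the knob between them, do not press the red stop button, and leave the tools and other loose things on the bench where they are.

Things in the scene. Friction and masses are not known exactly. Their poses are not given: they have to be found in the camera images.
- forge: Fixed air line at the back of the bench: blue fan at its left (own +y), 80 mm pipe along y, cast blast gate in the middle, hearth pan at its right. Origin on the bench under the gate's middle; z up, own x points away from the robot. Gate housing 130 x 26 mm (x, y), 145 mm tall; pipe top at 120 mm. Blade guides run to own -x as far as an end post, outer face at x = -227 mm, 126 mm tall.
- gate_lever (a joint): Gate opening in m: 0 = fully shut (end stop); grows to 0.078 as the lever slides to forge's own -x. A spring ball clicks into a notch every 0.013: shut is notch 0, first click 0.013, second 0.026, third 0.039. Leaving a notch takes 5 to 9 N; past half-way the spring pulls it into the next, where it stays. Starts about the first or second click. Red pointer over a strip with a tick per notch.
- lever_knob (a point): Centre of the red ball knob (32 mm across) on the lever, 200 mm above the bench; moves with the lever (forge's own x = -105 mm when shut, y = 0). Under it an upright bar 10 mm thick (along the slide), 20 mm wide, down to 139 mm; a brass spring cap beside it at own y = 22 mm, top at 165 mm. Push the knob from either side with fingertips about 185 mm above the bench: all else near it is lower.
- starter: The fan's motor starter, a grey box with a yellow top plate, fixed on the bench, 90 x 170 mm in plan (x, y), top at 68 mm; origin at the centre of its underside. Green button at own y = +42 mm, red button at own y = -42 mm. It stands left or right of the blast gate.
- start_button_top (a point): Centre of the top of the green start button (32 mm across), 90 mm above the bench; it is pressed straight down and 10 mm of it stand above its black collar (48 mm across).
- start_button (a joint): Travel of the green start button in m, 0 = out, 0.006 = fully in (5 N); it springs back when released. Pressed from 0.004 on.
- stop_button_top (a point): Centre of the top of the red stop button, same size as the green one.
- stop_button (a joint): Travel of the red stop button in m, 0 = out, 0.006 = fully in.
- punch_crate: Bystander: open wooden crate 110 x 170 x 60 mm with a few punches lying in it (1.6 kg).
- hammer: Bystander: hand hammer 300 mm long with a wooden handle.
- wire_brush: Bystander: wire brush 160 mm long.
- tongs: Bystander: dark forge tongs about 320 mm long.
- quench_can: Bystander: open steel can 110 mm across with two side grips, 120 mm tall.
- punch: Bystander: steel hand punch standing on its struck end, 22 mm thick, 128 mm tall.
- fire_brick: Bystander: loose fire brick 114 x 230 x 64 mm.
- hook_blank: Bystander: dark 10 mm round bar about 130 mm long, bent to a hook at one end.
Things that resemble listed ones, but are neither listed nor needed, are in the scene too. What is shaped like the starter but turquoise is not meant.

How it is judged:
On the way, in this order (a step that is already met when the one before it is completed fails the run):
1. the gate lever is fully shut against its stop (value of joint gate_lever below 0.003 m), for 0.2 s.
2. the green start button is pressed with the gate shut (value of joint start_button above 0.004 m and value of joint gate_lever below 0.004 m), for 0.05 s.
3. the lever is in the third click (value of joint gate_lever between 0.0355 and 0.0425 m), for 0.2 s.
At the end, for the whole second after the job is handed in: The gate lever rests in its third notch from shut (joint 0.039 m, within 3.5 mm), still, and both buttons are out (all of step 3 and velocity of joint gate_lever between -0.005 and 0.005 m/s and value of joint each of start_button, stop_button below 0.002 m); the robot touches nothing.
It fails at once if the lever ran on past the third click (value of joint gate_lever above 0.0465 m).
It fails at once if the green button was pressed while the gate was open (value of joint start_button above 0.003 m and value of joint gate_lever above 0.006 m).
It fails at once if the red stop button was pressed (value of joint stop_button above 0.003 m).
It fails at once if the lever was taken between the fingers (horizontal distance between the grasp point and lever_knob below 0.012 m and height (world z) of the grasp point below 0.222 m).
It fails at once if a loose thing on the bench was moved or lifted by more than 25 mm (distance of any of punch_crate, hammer, wire_brush, tongs, quench_can, punch, fire_brick, hook_blank from where it was at the start of the episode above 0.025 m).
It also fails if it takes over 61 s, if anything falls off the work surface, if the arm or the gripper's body presses on something with over 40 N, if the wrist force passes 120 N, or if a joint passes its speed limit or range.

## Working session

There is one attempt and no reset: what is moved stays moved. The work goes in short steps, Python scripts to look and compute and a tool call to move; the robot and the scene stay as the last step left them, time stands still between calls to the robot, and variables do not carry over. Pictures are saved under pics/ and viewed, and the job is handed in when it is done.

Besides the shell and the picture viewer there is one more tool, called after "Call:" as name(argument=value, ...), one argument or row to a line, values as JSON. apply_moves: Moves the arm, as the interface text tells. Its arguments: {"type":"object","properties":{"increments":{"type":"array","items":{"type":"array","items":{"type":"number"}}}},"required":["increments"]}

```bash
mkdir -p pics; ls; cat > h.py <<'E'
import cv2,numpy as np
from rig import read_state, optics, ticket, finder
def shot(n,f):
    p=optics.get_image(n); cv2.imwrite('pics/'+f,p['color']); return p
def proj(p,X):
    c=p['R']@np.array(X)+np.array(p['t']).ravel(); u=p['K']@c; return u[:2]/u[2]
E
python3 - <<'E'
from h import *
s=read_state(); print(s)
for n in ['scene','side','wrist']:
    p=shot(n,n+'0.png')
    print(n,'cam at',np.round(-p['R'].T@np.array(p['t']).ravel(),3))
    for l in ['lever_knob','start_button_top','stop_button_top','forge','starter']:
        for d in finder.mark_of(l,p)[:3]: print(l,np.round(d['position'],3),round(d['score'],2),np.round(proj(p,d['position'])))
E
```

```text
pics
{'t': 0.0, 'qpos': array([-1.39620045e-01,  3.13983309e-01,  4.49518827e-02,  1.30358747e+00,
        1.47957030e-05,  1.43117936e+00]), 'dq': array([ 6.13712707e-05,  5.30099634e-04, -3.46453688e-04, -6.77046896e-04,
       -6.30433643e-04, -4.43288771e-04]), 'tau': array([-2.90074182e-03, -4.80629075e+01,  2.98531097e+01,  1.95313990e-02,
       -3.83516899e-04, -4.27451073e-05]), 'eef_pos': array([5.74794399e-01, 9.63395714e-06, 4.03807223e-01]), 'orientation': array([-1.57052757e+00,  1.41826609e-03,  1.41341537e-03]), 'force': array([-0.91883106, -0.96044684, -0.15558445]), 'wrist_torque': array([ 0.01880889, -0.01544351, -0.0217686 ]), 'grip_width': 0.9969923476306346}
scene cam at [ 1.588 -0.141  1.037]
lever_knob [ 0.583 -0.044  0.196] 0.79 [244. 188.]
lever_knob [ 0.43  0.26 -0.  ] 0.36 [316. 194.]
lever_knob [0.428 0.3   0.087] 0.24 [327. 176.]
start_button_top [ 0.582 -0.044  0.193] 0.71 [244. 188.]
start_button_top [0.427 0.301 0.088] 0.52 [328. 175.]
start_button_top [0.617 0.619 0.094] 0.49 [428. 198.]
stop_button_top [0.437 0.217 0.088] 0.49 [307. 179.]
stop_button_top [0.642 0.54  0.09 ] 0.45 [410. 206.]
forge [ 0.713 -0.046  0.003] 0.56 [249. 256.]
forge [ 0.41   0.571 -0.003] 0.2 [387. 184.]
starter [0.432 0.263 0.001] 0.89 [316. 194.]
starter [ 0.627  0.586 -0.003] 0.88 [414. 220.]
side cam at [-0.077 -0.943  0.901]
lever_knob [ 0.586 -0.046  0.205] 0.67 [271. 177.]
start_button_top [0.422 0.302 0.09 ] 0.58 [182. 176.]
start_button_top [0.608 0.621 0.093] 0.37 [188. 133.]
stop_button_top [0.64  0.542 0.092] 0.61 [203. 138.]
stop_button_top [0.435 0.219 0.089] 0.39 [195. 185.]
forge [ 0.713 -0.046 -0.001] 0.93 [298. 214.]
starter [0.431 0.258 0.   ] 0.89 [191. 200.]
starter [0.631 0.581 0.003] 0.55 [198. 153.]
wrist cam at [0.575 0.085 0.373]
lever_knob [ 0.584 -0.05   0.201] 0.97 [272. 304.]
forge [ 0.713 -0.048 -0.003] 0.86 [373. 192.]
starter [ 0.372 -0.09  -0.001] 0.4 [ 95. 225.]
```

View images.

View pics/scene0.png

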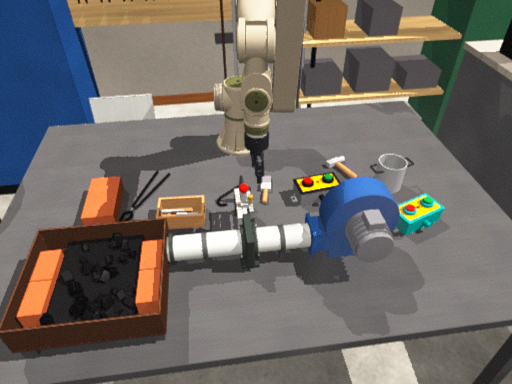

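View pics/side0.png

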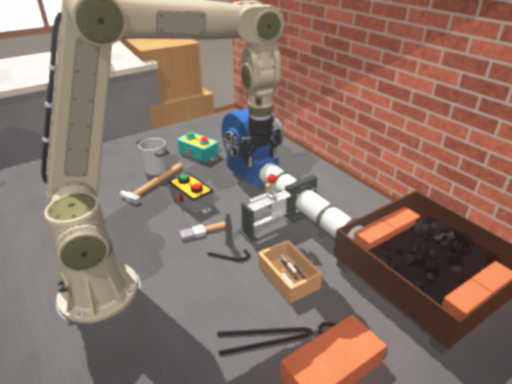

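View pics/wrist0.png

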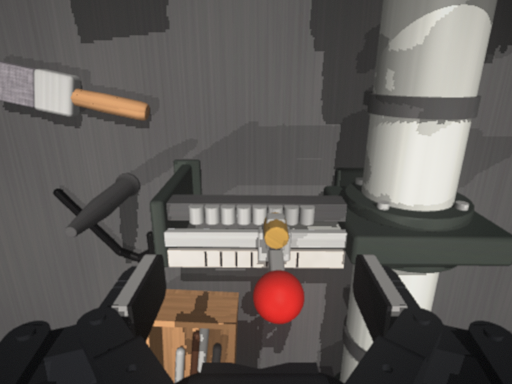

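Call:
apply_moves(
  increments=[
    [-20,0,0,0,0],
    [-25,0,0,0,0],
    [0,0,-25,0,0],
    [0,0,-22,0,0],
    [0,0,0,0,0],
    [0,0,0,0,0],
    [0,0,0,0,0],
  ],
)

```text
t: 1.6
eef_pos: [0.5283, -0.0472, 0.4046]
orientation: [-1.57, -0.002, 0.001]
force: [-1.2, -0.4, -0.2]
grip_width: -0.005
```

```bash
python3 - <<'E'
from h import *
s=read_state(); print(s['t'],s['eef_pos'],s['orientation'],s['grip_width'],s['force'])
p=shot('wrist','wrist1.png')
for l in ['lever_knob','forge','punch','start_button_top']:
    for d in finder.mark_of(l,p)[:2]: print(l,np.round(d['position'],4),round(d['score'],2),np.round(proj(p,d['position'])))
p2=shot('scene','scene1.png');
for l in ['lever_knob','forge','punch']:
    for d in finder.mark_of(l,p2)[:2]: print(l,np.round(d['position'],4),round(d['score'],2))
E
```

```text
1.6 [ 0.5283023  -0.04715432  0.40462529] [-1.57017585e+00 -1.54180311e-03  7.17057701e-04] -0.005430592967451152 [-1.22184416 -0.35428275 -0.23614845]
lever_knob [ 0.5849 -0.0497  0.2011] 0.95 [357. 236.]
forge [ 0.713  -0.0459 -0.0015] 0.64 [419. 152.]
punch [ 0.4193 -0.0362 -0.0033] 0.64 [163. 143.]
lever_knob [ 0.5848 -0.0481  0.195 ] 0.74
forge [ 0.7119 -0.0487 -0.0016] 0.93
```

View pics/wrist1.png

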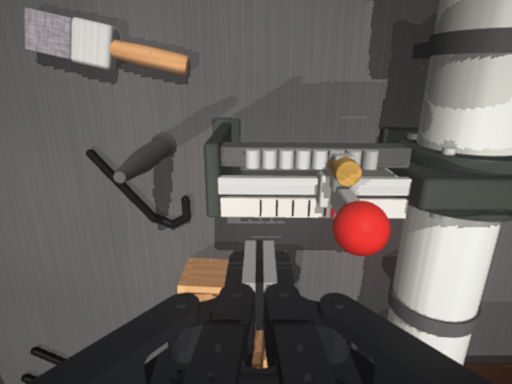

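```bash
cat >> h.py <<'E'
def redc(p,box=None):
    h=cv2.cvtColor(p['color'],cv2.COLOR_BGR2HSV)
    m=(((h[...,0]<4)|(h[...,0]>176))&(h[...,1]>200)&(h[...,2]>90)).astype(np.uint8)
    n,l,st,c=cv2.connectedComponentsWithStats(m); 
    return [(c[i].round(1),st[i][4]) for i in np.argsort(-st[1:,4])[:3]+1]
def P(p): return p['K']@np.c_[p['R'],np.array(p['t']).ravel()]
def tri(p1,u1,p2,u2):
    X=cv2.triangulatePoints(P(p1),P(p2),np.float64(u1).reshape(2,1),np.float64(u2).reshape(2,1)).ravel(); return X[:3]/X[3]
def onz(p,u,z):
    R=p['R'];t=np.array(p['t']).ravel();o=-R.T@t;d=R.T@np.linalg.inv(p['K'])@np.array([u[0],u[1],1.]);return o+d*(z-o[2])/d[2]
E
python3 - <<'E'
from h import *
p=optics.get_image('wrist'); a=redc(p); print(a)
q=optics.get_image('scene'); b=redc(q); print(b)
print(onz(p,a[0][0],.2)); 
for c in b:
    print(onz(q,c[0],.2),tri(p,a[0][0],q,c[0]))
E
```

```text
[(array([365.4, 246.4]), np.int32(346)), (array([348.5, 229.8]), np.int32(4)), (array([349. , 238.8]), np.int32(4))]
[(array([243.1, 187.6]), np.int32(58)), (array([307.2, 180.4]), np.int32(43)), (array([410. , 207.5]), np.int32(32))]
[ 0.59095317 -0.05707913  0.2       ]
[ 0.58611633 -0.04684377  0.2       ] [ 0.59013243 -0.04986878  0.2052625 ]
[0.57999636 0.17290012 0.2       ] [0.6122465  0.09021543 0.2794972 ]
[0.75912609 0.45839291 0.2       ] [0.75822134 0.25956248 0.36373583]
```

Call:
apply_moves(
  increments=[
    [0,24,-1,0,0],
    [0,22,0,0,0],
    [8,0,0,0,0],
    [8,0,0,0,0],
    [8,0,0,0,0],
    [6,0,0,0,0],
    [6,0,0,0,0],
    [6,0,0,0,0],
  ],
)

```text
t: 2.95
eef_pos: [0.5733, -0.0484, 0.3612]
orientation: [-1.572, -0.001, 0.001]
force: [-0.7, 0.1, 0.8]
grip_width: -0.003
```

```bash
python3 - <<'E'
from h import *
p=shot('wrist','wrist2.png')
for l in ['lever_knob','forge']:
    for d in finder.mark_of(l,p)[:2]: print(l,np.round(d['position'],4),round(d['score'],2),np.round(proj(p,d['position'])))
E
```

```text
lever_knob [ 0.5973 -0.0466  0.2038] 0.71 [313. 275.]
forge [ 0.7101 -0.0451  0.0024] 0.84 [394. 160.]
forge [ 0.3731 -0.0864 -0.0014] 0.31 [ 70. 197.]
```

View pics/wrist2.png

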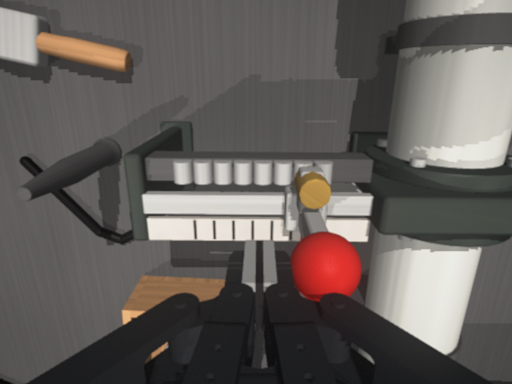

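Call:
apply_moves(
  increments=[
    [6,0,0,0,0],
    [5,0,0,0,0],
    [4,0,0,0,0],
    [3,0,0,0,0],
  ],
)

```text
t: 3.5
eef_pos: [0.5825, -0.0479, 0.3618]
orientation: [-1.574, 0.019, 0.02]
force: [-8.3, -0.2, 3.5]
grip_width: 0.002
```

```bash
python3 - <<'E'
from h import *
p=shot('wrist','wrist3.png')
for l in ['lever_knob','forge']:
    for d in finder.mark_of(l,p)[:2]: print(l,np.round(d['position'],4),round(d['score'],2),np.round(proj(p,d['position'])))
E
```

```text
lever_knob [ 0.6031 -0.0479  0.205 ] 0.61 [314. 279.]
forge [ 7.133e-01 -4.670e-02 -5.000e-04] 0.68 [397. 161.]
```

View pics/wrist3.png

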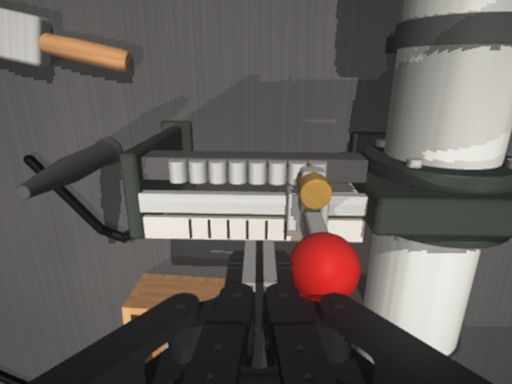

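Call:
apply_moves(
  increments=[
    [4,0,0,0,0],
    [4,0,0,0,0],
    [4,0,0,0,0],
  ],
)

```text
t: 3.95
eef_pos: [0.5863, -0.0477, 0.3619]
orientation: [-1.575, 0.038, 0.037]
force: [-13.0, -0.1, 8.2]
grip_width: 0.001
```

```bash
python3 - <<'E'
from h import *
p=shot('wrist','wrist4.png')
for l in ['lever_knob','forge']:
    for d in finder.mark_of(l,p)[:2]: print(l,np.round(d['position'],4),round(d['score'],2),np.round(proj(p,d['position'])))
E
```

```text
forge [ 0.7115 -0.048  -0.002 ] 0.79 [400. 162.]
```

View pics/wrist4.png

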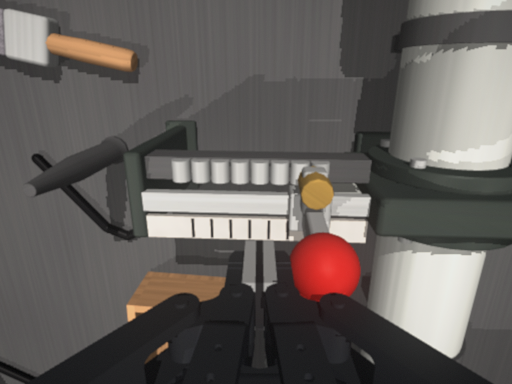

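```bash
cat >> h.py <<'E'
from scipy.spatial.transform import Rotation as Ro
def tip(s=None,l=.173):
    s=s or read_state(); R=Ro.from_rotvec(s['orientation']).as_matrix(); return s['eef_pos']+R[:,1]*l,R
E
python3 - <<'E'
from h import *
a,R=tip();print(a,R.round(3))
c=cv2.imread('pics/wrist4.png')[140:260,130:390];cv2.imwrite('pics/c4.png',cv2.resize(c,None,fx=3,fy=3,interpolation=2))
c=cv2.imread('pics/wrist1.png')[120:240,200:430];cv2.imwrite('pics/c1.png',cv2.resize(c,None,fx=3,fy=3,interpolation=2))
E
```

```text
[ 0.57811794 -0.04846757  0.1890654 ] [[ 0.999 -0.048  0.001]
 [-0.001 -0.005  1.   ]
 [-0.048 -0.999 -0.005]]
```

View pics/c4.png

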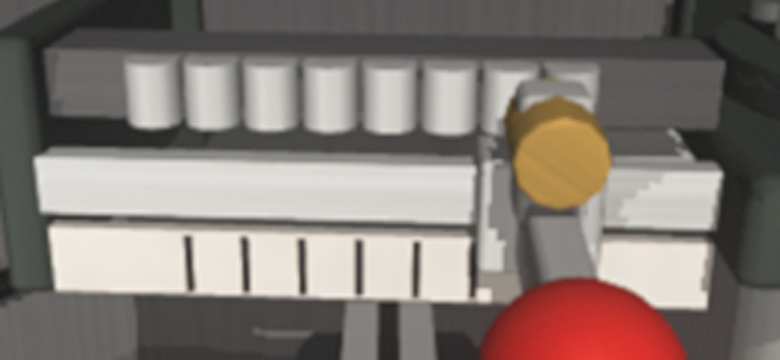

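View pics/c1.png

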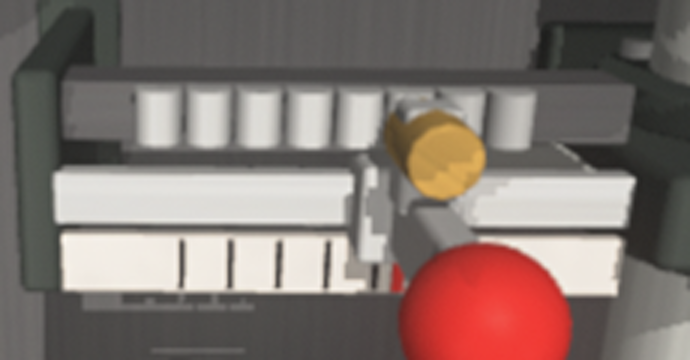

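```bash
cat >> h.py <<'E'
def circ(p,prev=None):
    b=p['color'].astype(int); m=((b[...,2]>90)&(b[...,1]<60)&(b[...,0]<60)).astype(np.uint8)*255
    m=cv2.morphologyEx(m,cv2.MORPH_OPEN,np.ones((5,5)))
    cs,_=cv2.findContours(m,cv2.RETR_EXTERNAL,cv2.CHAIN_APPROX_NONE)
    c=max(cs,key=cv2.contourArea); return cv2.minEnclosingCircle(c)
def knob(p):
    c,r=circ(p); return onz(p,c,.2).round(4),np.round(c,1),round(r,1)
E
python3 - <<'E'
from h import *
p=optics.get_image('wrist'); print(knob(p)); 
K=p['K'];print(K)
for f in [(130+x/3,140+265/3) for x in (187,244,301,359,416)]: print(onz(p,f,.13).round(4))
for f in [(130+x/3,140+60/3) for x in (152,211,271,330,389,449,575)]: print('r',onz(p,f,.139).round(4))
print('post',onz(p,(130,160),.126))
q=optics.get_image('scene');
for d in finder.mark_of('lever_knob',q)[:1]: print(d)
q=optics.get_image('side');
for d in finder.mark_of('lever_knob',q)[:1]: print(d)
E
```

```text
(array([ 0.6085, -0.0451,  0.2   ]), array([324.9, 267.9]), 37.1)
[[331.73421862   0.         259.0510328 ]
 [  0.         331.73421862 188.91414085]
 [  0.           0.           1.        ]]
[ 0.5308 -0.0613  0.13  ]
[ 0.5437 -0.0611  0.13  ]
[ 0.5565 -0.0608  0.13  ]
[ 0.5694 -0.0605  0.13  ]
[ 0.5821 -0.0603  0.13  ]
r [ 0.5293 -0.0119  0.139 ]
r [ 0.5412 -0.0118  0.139 ]
r [ 0.5532 -0.0116  0.139 ]
r [ 0.5649 -0.0115  0.139 ]
r [ 0.5766 -0.0114  0.139 ]
r [ 0.5884 -0.0113  0.139 ]
r [ 0.6129 -0.011   0.139 ]
post [ 0.49245203 -0.01554631  0.126     ]
{'position': [0.6011, -0.0454, 0.1981], 'score': 0.73}
{'position': [0.6082, -0.0477, 0.2038], 'score': 0.68}
```

Call:
apply_moves(
  increments=[
    [-10,0,0,0,0],
    [-10,-25,0,0,0],
    [-20,-25,0,0,0],
    [-40,0,20,0,0],
    [-40,0,40,0,0],
    [-40,0,40,0,0],
    [0,0,45,0,0],
    [0,0,45,0,0],
    [0,0,35,0,0],
    [0,0,0,0,0],
  ],
)

```text
t: 5.35
eef_pos: [0.4313, 0.1754, 0.4226]
orientation: [-1.572, 0.03, 0.02]
force: [-0.9, -0.4, 0.1]
grip_width: -0.002
```

```bash
python3 - <<'E'
from h import *
print(tip())
p=shot('wrist','wrist5.png')
for l in ['start_button_top','stop_button_top','starter']:
    for d in finder.mark_of(l,p)[:2]: print(l,np.round(d['position'],4),round(d['score'],2),np.round(proj(p,d['position'])))
q=optics.get_image('scene'); print(knob(q))
E
```

```text
(array([0.4257369 , 0.17518493, 0.2496648 ]), array([[ 0.99946718, -0.0319295 ,  0.0067727 ],
       [-0.00681523, -0.00122332,  0.99997603],
       [-0.03192045, -0.99948937, -0.00144028]]))
start_button_top [0.4251 0.301  0.0851] 0.63 [263.  22.]
stop_button_top [0.4379 0.2179 0.0898] 0.72 [277. 124.]
starter [4.354e-01 2.574e-01 1.000e-04] 0.85 [274.  77.]
(array([ 0.6062, -0.0479,  0.2   ]), array([243.5, 191.5]), 4.3)
```

View pics/wrist5.png

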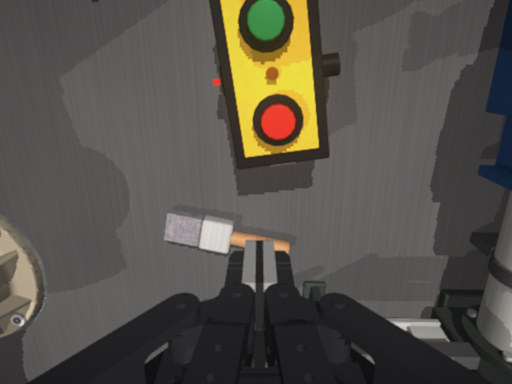

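Call:
apply_moves(
  increments=[
    [0,0,40,0,0],
    [0,0,40,0,0],
    [0,0,15,0,0],
    [0,0,0,0,0],
  ],
)

```text
t: 6.0
eef_pos: [0.4364, 0.2634, 0.4217]
orientation: [-1.574, 0.047, 0.005]
force: [0.0, 0.1, 0.1]
grip_width: 0.0
```

```bash
cat >> h.py <<'E'
def green(p):
    h=cv2.cvtColor(p['color'],cv2.COLOR_BGR2HSV); m=cv2.inRange(h,(50,120,50),(75,255,255))
    n,l,st,c=cv2.connectedComponentsWithStats(m); i=1+np.argmax(st[1:,4]); return c[i],st[i]
E
python3 - <<'E'
from h import *
print(tip()[0])
p=shot('wrist','wrist6.png')
for l in ['start_button_top','stop_button_top']:
    for d in finder.mark_of(l,p)[:2]: print(l,np.round(d['position'],4),round(d['score'],2),np.round(proj(p,d['position'])))
g=green(p);print(g,onz(p,g[0],.09))
q=optics.get_image('scene');qs=shot('side','side6.png')
for v in(q,qs):
  try:
    d=finder.mark_of('start_button_top',v); print([(np.round(e['position'],3),round(e['score'],2)) for e in d])
    u=proj(v,onz(p,g[0],.09)); print(u)
  except Exception as e: print(e)
import numpy as np
uq=proj(qs,[.425,.301,.09]);x,y=uq.astype(int)
h=cv2.cvtColor(qs['color'],cv2.COLOR_BGR2HSV)[y-12:y+12,x-12:x+12]; m=cv2.inRange(h,(50,120,30),(75,255,255)); ys,xs=np.nonzero(m); 
if len(xs): u=(xs.mean()+x-12,ys.mean()+y-12);print(u,len(xs),tri(p,g[0],qs,u))
E
```

```text
[0.43069483 0.26291513 0.24880526]
start_button_top [0.4267 0.3029 0.0888] 0.56 [259. 127.]
stop_button_top [0.4401 0.2213 0.0897] 0.7 [275. 211.]
(array([259.40103627, 125.95336788]), array([243, 108,  34,  36, 965], dtype=int32)) [0.42735055 0.30395829 0.09      ]
[(array([0.617, 0.619, 0.091]), 0.59), (array([0.429, 0.301, 0.088]), 0.44), (array([ 0.431,  0.261, -0.001]), 0.23)]
[328.4335327  175.09650549]
[(array([0.426, 0.303, 0.091]), 0.41), (array([0.611, 0.621, 0.093]), 0.38)]
[182.59829281 175.8057218 ]
(np.float64(183.16129032258064), np.float64(177.0)) 31 [0.42796903 0.30289596 0.08486585]
```

View pics/wrist6.png

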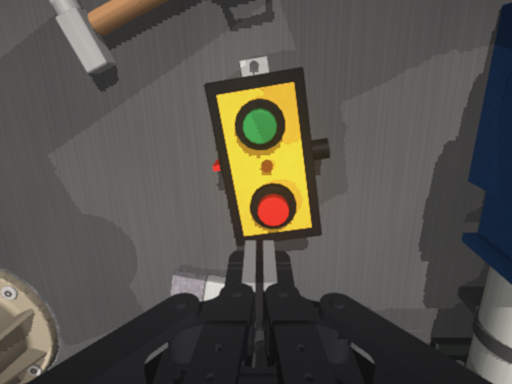

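Call:
apply_moves(
  increments=[
    [-1,0,25,0,0],
    [-1,0,16,0,0],
    [0,40,0,0,0],
    [0,40,0,0,0],
    [0,40,0,0,0],
    [0,0,0,0,0],
  ],
)

```text
t: 6.95
eef_pos: [0.4326, 0.3032, 0.3015]
orientation: [-1.572, 0.045, -0.004]
force: [-0.7, -1.4, -0.6]
grip_width: 0.0
```

```bash
python3 - <<'E'
from h import *
print(tip())
p=shot('wrist','wrist7.png')
g=green(p);print(g,onz(p,g[0],.09))
q=optics.get_image('scene'); print(knob(q))
E
```

```text
(array([0.42809474, 0.30306004, 0.12860625]), array([[ 0.99916604, -0.02592115,  0.03154853],
       [-0.03158568, -0.00102485,  0.99950052],
       [-0.02587587, -0.99966347, -0.00184273]]))
(array([259.05394402, 218.93486005]), array([ 234,  195,   51,   47, 1965], dtype=int32)) [0.42758723 0.30737221 0.09      ]
(array([ 0.6062, -0.0479,  0.2   ]), array([243.5, 191.5]), 4.3)
```

View pics/wrist7.png

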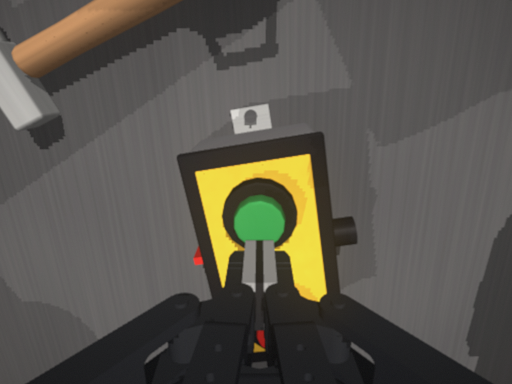

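Call:
apply_moves(
  increments=[
    [0,25,0,0,0],
    [0,12,0,0,0],
    [0,5,0,0,0],
    [0,5,0,0,0],
    [0,4,0,0,0],
  ],
)

```text
t: 7.55
eef_pos: [0.4392, 0.3068, 0.2655]
orientation: [-1.56, 0.026, -0.024]
force: [-1.4, 0.3, -0.1]
grip_width: -0.0
```

```bash
python3 - <<'E'
from h import *
print(tip()[0],read_state()['force'])
p=shot('wrist','wrist8.png')
E
```

```text
[0.43895277 0.30862539 0.09246782] [-1.4018527   0.32808058 -0.10607697]
```

View pics/wrist8.png

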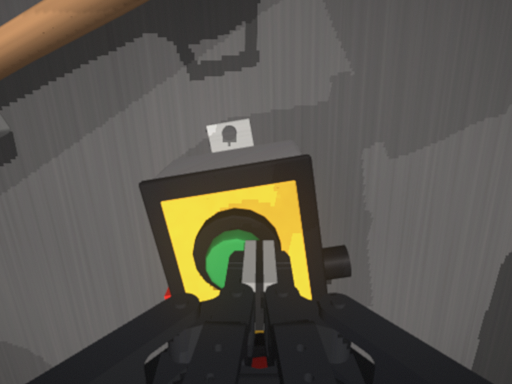

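Call:
apply_moves(
  increments=[
    [-11,-4,-5,0,0],
    [0,0,0,0,0],
  ],
)

```text
t: 7.8
eef_pos: [0.4273, 0.3017, 0.2697]
orientation: [-1.56, 0.027, -0.023]
force: [-0.4, -0.1, -0.8]
grip_width: 0.003
```

```bash
python3 - <<'E'
from h import *
print(tip(),read_state()['force'])
p=optics.get_image('wrist');g=green(p);print(g,onz(p,g[0],.09))
E
```

```text
(array([0.42687774, 0.30351525, 0.09668369]), array([[ 0.99948627, -0.00221758,  0.03197313],
       [-0.03194821,  0.01048645,  0.99943451],
       [-0.00255161, -0.99994256,  0.01041022]])) [-0.3576669  -0.05630553 -0.84523673]
(array([259.13027108, 233.72063253]), array([ 230,  217,   60,   37, 1328], dtype=int32)) [0.42758921 0.31423342 0.09      ]
```

Centred over the button. Press.

Call:
apply_moves(
  increments=[
    [0,6,0,0,0],
    [0,5,0,0,0],
    [0,4,0,0,0],
  ],
)

```text
t: 8.15
eef_pos: [0.4283, 0.3023, 0.2567]
orientation: [-1.558, 0.023, -0.027]
force: [-12.1, -7.8, 44.1]
grip_width: -0.004
```

```bash
python3 - <<'E'
from h import *
print(tip()[0],read_state()['force'])
p=shot('wrist','wrist9.png'); 
E
```

```text
[0.4287084  0.30445395 0.08372202] [-12.13898484  -7.76582116  44.12727188]
```

View pics/wrist9.png

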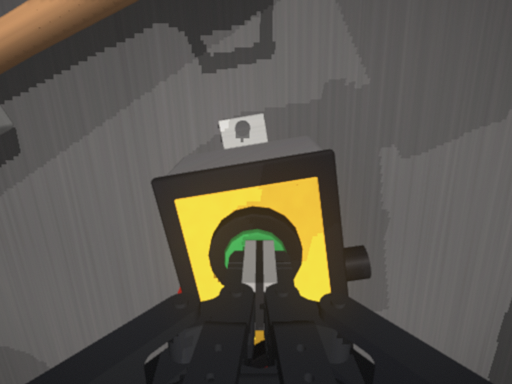

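Call:
apply_moves(
  increments=[
    [0,-20,0,0,0],
    [0,-40,0,0,0],
    [0,-40,0,0,0],
    [0,-40,0,0,0],
    [0,-20,-30,0,0],
    [0,0,-45,0,0],
    [0,0,-45,0,0],
    [0,0,-45,0,0],
    [0,0,-45,0,0],
    [0,0,-30,0,0],
  ],
)

```text
t: 9.2
eef_pos: [0.4222, 0.0567, 0.4171]
orientation: [-1.559, 0.013, -0.021]
force: [0.6, 0.7, 0.0]
grip_width: -0.004
```

```bash
python3 - <<'E'
from h import *
print(tip(),read_state()['force'],read_state()['t'])
q=shot('scene','scene10.png'); print(knob(q))
E
```

```text
(array([0.42304533, 0.05872128, 0.24409362]), array([[ 0.99975017,  0.00490928,  0.02180602],
       [-0.02186209,  0.01167333,  0.99969284],
       [ 0.00465322, -0.99991981,  0.01177774]])) [0.55763593 0.65243699 0.01496228] 9.2
(array([ 0.6062, -0.0479,  0.2   ]), array([243.5, 191.5]), 4.3)
```

View pics/scene10.png

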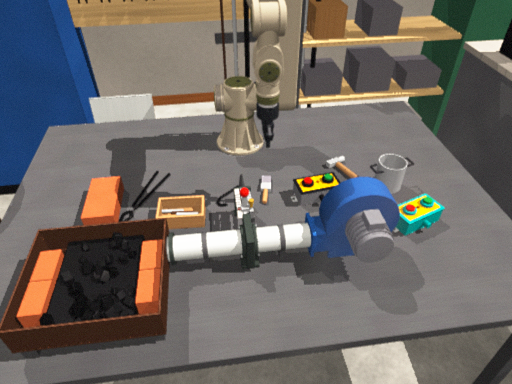

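Call:
apply_moves(
  increments=[
    [45,0,0,0,0],
    [45,0,0,0,0],
    [45,0,0,0,0],
    [45,0,0,0,0],
    [45,0,0,0,0],
    [10,0,-30,0,0],
    [0,0,0,0,0],
  ],
)

```text
t: 9.95
eef_pos: [0.6647, 0.0129, 0.4089]
orientation: [-1.561, 0.026, -0.023]
force: [-0.9, 0.6, 0.2]
grip_width: -0.002
```

```bash
python3 - <<'E'
from h import *
print(tip(),read_state()['force'],read_state()['t'])
q=shot('wrist','wrist11.png'); print(knob(q))
E
```

```text
(array([0.66447384, 0.01463089, 0.23586767]), array([[ 0.99951795, -0.00138953,  0.03101512],
       [-0.03100006,  0.00978985,  0.99947144],
       [-0.00169242, -0.99995111,  0.00974206]])) [-0.86062737  0.57639443  0.18686736] 9.95
(array([ 0.6038, -0.0305,  0.2   ]), array([165., 296.]), 10.8)
```

View pics/wrist11.png

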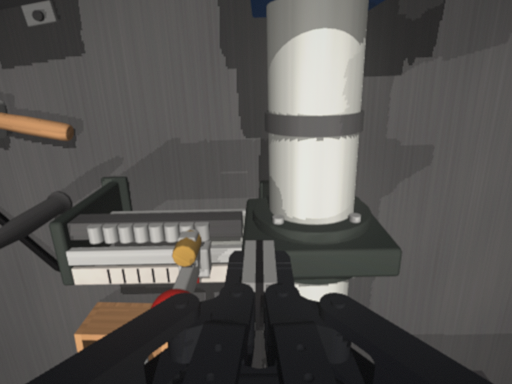

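Call:
apply_moves(
  increments=[
    [0,0,-30,0,0],
    [0,0,-31,0,0],
    [0,25,0,0,0],
    [0,22,0,0,0],
    [0,0,0,0,0],
  ],
)

```text
t: 10.5
eef_pos: [0.6603, -0.0446, 0.3585]
orientation: [-1.557, 0.025, -0.018]
force: [-0.7, -0.3, -0.3]
grip_width: 0.005
```

```bash
python3 - <<'E'
from h import *
print(tip(),read_state()['force'],read_state()['t'])
q=shot('wrist','wrist12.png'); print(knob(q))
E
```

```text
(array([ 0.65960057, -0.04220978,  0.18551155]), array([[ 0.99961418, -0.00382042,  0.02751188],
       [-0.02745734,  0.01366121,  0.99952962],
       [-0.00419447, -0.99989938,  0.01355104]])) [-0.65560445 -0.25679872 -0.31342552] 10.5
(array([ 0.6074, -0.0455,  0.2   ]), array([142. , 285.6]), 38.1)
```

View pics/wrist12.png

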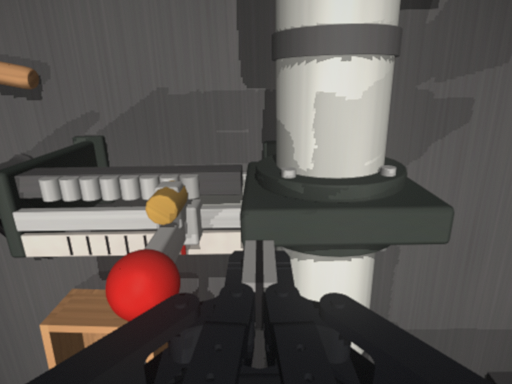

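Call:
apply_moves(
  increments=[
    [-10,0,-5,0,0],
    [-8,0,0,0,0],
    [-4,0,0,0,0],
    [-4,0,0,0,0],
  ],
)

```text
t: 10.95
eef_pos: [0.6344, -0.0464, 0.3649]
orientation: [-1.558, 0.014, -0.024]
force: [9.2, -1.3, -3.6]
grip_width: -0.004
```

```bash
cat > st.py <<'E'
from h import *
import sys
s=read_state();a,R=tip(s)
q=shot('wrist',sys.argv[1]); k=knob(q)
print(a.round(4),'tilt',R[0,1].round(3),R[0,2].round(3),s['force'].round(1),s['t'],k, 'gap',(a[0]-k[0][0]).round(4))
E
python3 st.py w13.png
```

```text
[ 0.6355 -0.0442  0.1919] tilt 0.006 0.024 [ 9.2 -1.3 -3.6] 10.95 (array([ 0.6066, -0.0447,  0.2   ]), array([196. , 271.5]), 35.3) gap 0.0289
```

Call:
apply_moves(
  increments=[
    [-4,2,0,0,0],
    [-4,2,0,0,0],
  ],
)

```text
t: 11.2
eef_pos: [0.6299, -0.046, 0.3652]
orientation: [-1.56, 0.0, -0.036]
force: [5.5, -0.4, 1.6]
grip_width: 0.001
```

```bash
python3 st.py w14.png
```

```text
[ 0.6338 -0.0441  0.1922] tilt 0.023 0.023 [ 5.5 -0.4  1.6] 11.2 (array([ 0.6047, -0.0448,  0.2   ]), array([195.9, 271.9]), 35.4) gap 0.0291
```

Call:
apply_moves(
  increments=[
    [-6,2,0,0,0],
  ],
)

```text
t: 11.35
eef_pos: [0.625, -0.0458, 0.365]
orientation: [-1.56, -0.005, -0.04]
force: [2.5, 1.1, 2.0]
grip_width: -0.002
```

```bash
python3 st.py w15.png
```

```text
[ 0.6299 -0.0441  0.1921] tilt 0.028 0.022 [2.5 1.1 2. ] 11.35 (array([ 0.6005, -0.0449,  0.2   ]), array([195.4, 272.6]), 35.5) gap 0.0294
```

Call:
apply_moves(
  increments=[
    [-6,2,0,0,0],
  ],
)

```text
t: 11.5
eef_pos: [0.618, -0.0453, 0.3632]
orientation: [-1.56, -0.004, -0.039]
force: [7.2, -1.5, 4.6]
grip_width: -0.004
```

```bash
python3 st.py w16.png
```

```text
[ 0.6228 -0.0435  0.1903] tilt 0.028 0.022 [ 7.2 -1.5  4.6] 11.5 (array([ 0.5933, -0.0443,  0.2   ]), array([194.4, 274.7]), 35.7) gap 0.0295
```

Call:
apply_moves(
  increments=[
    [-6,1,0,0,0],
  ],
)

```text
t: 11.65
eef_pos: [0.6125, -0.0451, 0.3632]
orientation: [-1.561, -0.008, -0.043]
force: [3.5, 0.3, 2.1]
grip_width: 0.0
```

```bash
python3 st.py w17.png
```

```text
[ 0.6182 -0.0435  0.1903] tilt 0.033 0.022 [3.5 0.3 2.1] 11.65 (array([ 0.5886, -0.0446,  0.2   ]), array([194.3, 275.4]), 35.8) gap 0.0296
```

Call:
apply_moves(
  increments=[
    [-6,1,0,0,0],
  ],
)

```text
t: 11.8
eef_pos: [0.6049, -0.0447, 0.3615]
orientation: [-1.561, -0.006, -0.04]
force: [7.3, 0.3, 3.7]
grip_width: -0.001
```

```bash
python3 st.py w18.png
```

```text
[ 0.61   -0.0431  0.1886] tilt 0.03 0.022 [7.3 0.3 3.7] 11.8 (array([ 0.5804, -0.0445,  0.2   ]), array([193.8, 278.2]), 36.1) gap 0.0296
```

View pics/w18.png

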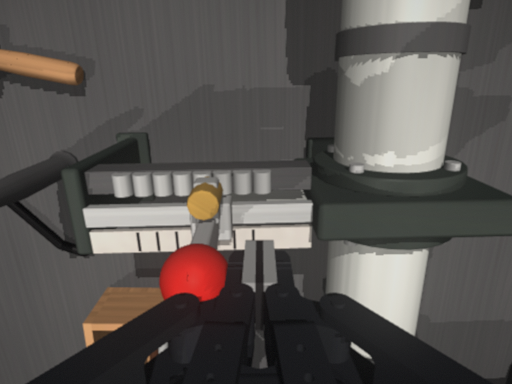

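Call:
apply_moves(
  increments=[
    [-5,1,0,0,0],
  ],
)

```text
t: 11.95
eef_pos: [0.6003, -0.0447, 0.3613]
orientation: [-1.561, -0.009, -0.043]
force: [4.7, 0.5, 3.9]
grip_width: 0.001
```

```bash
python3 st.py w19.png
```

```text
[ 0.6061 -0.043   0.1884] tilt 0.034 0.022 [4.7 0.5 3.9] 11.95 (array([ 0.5763, -0.0443,  0.2   ]), array([193.2, 278.2]), 36.1) gap 0.0298
```

Call:
apply_moves(
  increments=[
    [-4,1,0,0,0],
  ],
)

```text
t: 12.1
eef_pos: [0.5942, -0.0443, 0.3592]
orientation: [-1.56, -0.005, -0.039]
force: [0.1, 0.3, 0.2]
grip_width: 0.0
```

```bash
python3 st.py w20.png
```

```text
[ 0.5991 -0.0426  0.1862] tilt 0.028 0.022 [0.1 0.3 0.2] 12.1 (array([ 0.5682, -0.0444,  0.2   ]), array([189.9, 281.8]), 36.8) gap 0.0309
```

Call:
apply_moves(
  increments=[
    [8,0,0,0,0],
    [12,0,0,0,0],
    [10,-20,0,0,0],
    [0,-30,0,0,0],
    [0,-30,0,0,0],
    [-10,0,20,0,0],
    [-30,0,20,0,0],
    [-30,0,0,0,0],
    [0,0,0,0,0],
  ],
)

```text
t: 13.05
eef_pos: [0.5531, -0.0031, 0.4344]
orientation: [-1.557, 0.013, -0.025]
force: [-0.8, -0.4, -0.6]
grip_width: 0.0
```

```bash
python3 st.py w21.png; python3 - <<'E'
from h import *
q=shot('scene','scene21.png');print(knob(q))
q=shot('side','side21.png')
c=cv2.imread('pics/w21.png'); cv2.imwrite('pics/w21b.png',cv2.resize(c[150:350,100:420],None,fx=2.4,fy=2.4,interpolation=2))
E
```

```text
[ 0.5544 -0.0007  0.2614] tilt 0.008 0.024 [-0.8 -0.4 -0.6] 13.05 (array([ 0.5783, -0.0433,  0.2   ]), array([293.5, 267.5]), 16.1) gap -0.0239
(array([ 0.5697, -0.047 ,  0.2   ]), array([242.5, 184.5]), 4.3)
```

View pics/w21b.png

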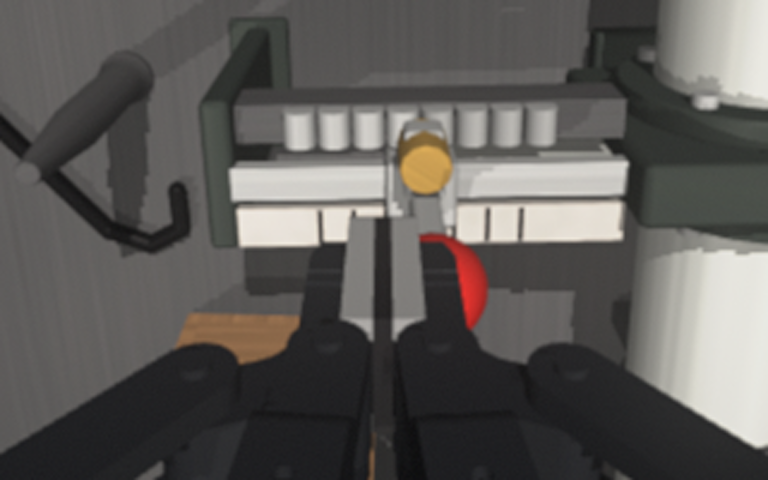

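View pics/side21.png

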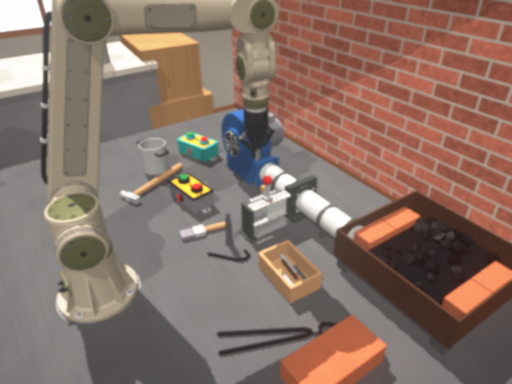

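```bash
python3 - <<'E'
from h import *
s=read_state();print(s['force'],abs(s['dq']).max()); print(ticket.hand_in())
E
```

```text
[ 0.4058541  -0.35630207  0.82570269] 0.017035004773347903
the job is handed in; nothing more can be done
None
```

The gate is in its third click, the fan was started with the gate shut, and the job was handed in at about 13 s of the 61 s. The hand-in gives no verdict.

- **Shutting the gate:** I pushed the lever shut with the closed fingers from the robot's side. The wrist camera put the knob at x ≈ 0.608 m. The fingertips gained nothing more as the push rose to 13 N.
- **Starting the fan:** I pressed the green button of the yellow-topped starter, not the turquoise one, to about 6 mm of travel at 44 N. On the first descent the fingertips drifted 12 mm to the side. I stopped them 2 mm above the button, centred them again, and then pressed.
- **Opening the gate:** I pushed the lever open one click at a time until it snapped into the third. At that point the force on the fingers fell to zero.

**Last checks:**
- **Wrist camera:** The knob had moved 38 to 39 mm from shut. The spring ball sat between the fourth and fifth rollers counted from the open end, which is the third notch.
- **Scene camera:** It gave about 36.5 mm of travel, which agrees only coarsely because one pixel there is about 5 mm.
- **A reading to ignore:** The final automatic knob reading from the wrist camera (0.578 m) disagreed. The fingers were hiding part of the knob in that picture, so I left it out.
- **Everything else:** The arm was clear of everything with about 1 N at the wrist. In the side view the loose things look unmoved.

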